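Lower the sheet pile into the feeder and close its lid

TASK

The sheet feeder is being put away with its pile of printed sheets inside. Wind its two-armed red-handled crank clockwise (seen from above) until the pile lift is right down at its stop; the crank must pass under the metal guard, so let go and take the other handle each half turn. Then gently lower the yellow lid until it is fully closed over the hopper, leaving the pile lying inside and the other things on the table where they are.

Things in the scene. Friction and masses are not known exactly. Their poses are not given: they have to be found in the camera images.
- hopper: Fixed green open-topped hopper of the sheet feeder, 150 (x) x 200 (y) x 110 (z) mm, walls 6 mm. Origin: centre of its underside, on the table; x points from its front to its hinge side, y to its left, z up. The drive with the crank stands at its right, 245 mm from axis to this origin.
- crank_hub (a point): Top centre of the crank's hub (radius 26 mm, 127 mm above the table), on the crank's vertical axis; at x 0, y -245 mm in the hopper's frame. The straight crank turns clockwise seen from above, stiffly (about 5 N at a handle), about two full turns from the start to a hard stop, and stays where it is left. Under it is a block, top 70 mm up.
- guard_edge (a point): Middle of the red-striped front edge of the flat aluminium guard plate over the far side of the crank's circle; 48 mm beyond the crank's axis. The plate runs 62 mm back (hopper's x) and 100 mm to each side, underside 143 and top 150 mm above the table, on two 14 mm posts at its far corners. The crank passes under it; fingers on a handle do not.
- grip_a (a point): Top centre of one red handle of the crank: an upright cylinder 24 mm in diameter, 50 mm tall (85 to 135 mm above the table), which spins freely on its pin, 70 mm from the crank's axis on a flat steel arm 22 mm wide, 75 to 85 mm above the table.
- grip_b (a point): Top centre of the other red handle, the same, straight across the axis from grip_a.
- deck (a point): Centre of the top face of the aluminium lift plate (130 x 180 mm) in the hopper. Winding the crank lowers it about 25 mm a turn. Its height above the hopper's origin is 83 mm at the start and 33 mm right down at its stop.
- pile: Loose block of printed sheets, 100 x 140 x 45 mm, 0.45 kg, white with blue and grey print on top, lying on the lift plate; it stands 18 mm above the rim at the start. Origin: centre of its underside, z up.
- lid (a joint): Angle of the yellow hinged lid (rad): 0 closed, flat on the rim; about 1.57 upright. A stiff hinge (about 2 N at its edge) holds it where it is left. The lid is 150 x 200 mm and 8 mm thick, hinged along the far rim of the hopper (x +75 mm, z 110 mm in the hopper's frame) and swings down towards the front (-x).
- lid_handle (a point): Outer end of the small black knob on the lid's outer face, 35 mm off the face, 120 mm from the hinge, midway along the lid.
- lid_hinge (a point): Middle of the lid's hinge line, which runs along the hopper's y axis.
- tape_roll: Orange roll of tape lying flat, 100 mm in diameter, 40 mm tall. Bystander. Origin: centre of its underside.
- wrench: Steel wrench, 180 mm long, lying on the table. Bystander. Origin: below its middle, x along it.
- mug: White mug, 80 mm in diameter, 90 mm tall. Bystander. Origin: centre of its underside.
- ink_can: Ink can with blue label, 90 mm in diameter, 100 mm tall. Bystander. Origin: centre of its underside.
- brush: Brush with wooden handle, 200 mm long, lying on the table. Bystander. Origin: below its middle, x along it.
- bundle: Bundle of labels with a blue band, 90 x 130 x 50 mm. Bystander. Origin: centre of its underside.
- block: Wooden pressing block, 60 x 160 x 35 mm. Bystander. Origin: centre of its underside.

How it is judged:
By the outcome, as a careful person would: the job done as asked, in the order asked, and still so for the second after the job is handed in, with the robot touching nothing.
It also fails if it takes over 72 s, if anything falls off the work surface, if the arm or the gripper's body presses on something with over 40 N, if the wrist force passes 120 N, or if a joint passes its speed limit or range.

ROBOT

A 7-joint arm with a two-finger parallel gripper is mounted at the origin on the work surface. World frame = base frame: x ahead of the robot, y to its left, z up, the work surface at z = 0. Lengths are in m, angles in rad, forces in N, time in s.
With the tool pointing down it reaches from about 0.35 to 0.9 m from the base axis. Payload 8.1 kg.
Tool frame: the origin (TCP) lies at the very end of the fingers, on their centre line; the grasp point (between the pads) lies 19 mm behind it; z points along the fingers, y is the line along which they close (so a half turn about z gives the same grasp; the last joint's range is limited). The gripper opens to 92 mm and grips with 3 to 60 N. Pads are 19 mm wide; open, the fingers measure 130 mm over their backs; the gripper's body (75 mm by 190 mm) begins 47 mm behind the grasp point.
Start: joints at [1.123, 0.434, 0.025, 1.573, -0.012, 1.134, -0.075], TCP at [0.211, -0.588, 0.227] pointing down, gripper open.
Joint ranges: [-2.62, 2.62], [-0.44, 2.09], [-1.27, 1.32], [0.08, 2.57], [-1.32, 4.46], [0.12, 2], [-2.74, 2.74]. Speed limits (rad/s): [2.22, 2.22, 3.01, 3.01, 3.14, 3.14, 3.14].

INTERFACE

Orientations are given as a rotation vector (axis times angle).
In Python, from cell import observe, get_image, sign_off, find_in, trace, place_of gives the robot as it stands. The module is installed in compiled form; this text tells all that it offers.
- The arm moves only by the shell command python3 -m handwheel 'ROWS' [OPENING] [FORCE]. ROWS is JSON, a list of rows, each a list of 6 numbers: the shift along the tool's x, y, z each as a share of 0.02 m, from -1 to 1, then the turn, a rotation vector about the tool's x, y, z each as a share of 4 degrees, from -1 to 1. A call has 1 to 8 rows; each row shifts and turns the commanded pose from where the row before left it, along the tool's axes as they then stand; what a row does not reach is not made up. A row lasts 1/12 s, in which the tool goes at most 41.7 mm and 7.16 degrees, less where a joint would pass 70% of its speed; a pose out of reach is approached as far as the arm can. A call with a number of a shift or a turn outside -1 to 1 is refused whole. A call with a gripper value outside its range is refused whole. OPENING is the opening, from 0 (shut) to 1 (fully open), set as the call begins (- or left out, the last holds). The fingers move at their own pace and stop on an object; FORCE is the grip in N (left out, the last holds). Time passes only in rows, so rows that do not move let the fingers close. It gives the time, the measured TCP pose, the force, the opening and the grip force at its end, in the units of the state.
- observe(): the state, without advancing time (a new reading comes with each control period).
- get_image(name): name is "scene" or "top"; returns a dict with "image" (400x640x3 uint8, red, green, blue), "fx", "fy", "cx", "cy" (pixels), "k1" (the pictures are not rectified: a ray, as slopes to the right and down, at radius r is drawn at 1 + k1 r^2 times it, then the intrinsics apply), "position" and "orientation" of the camera in the world. Camera axes: x right, y down, z forward; pixel columns grow to the right and rows downward; lengths in m; the calibration is good to about 2 mm. A picture is of the moment at which its call begins. There is no depth.
- sign_off(): hands the job in; it is judged then, once.
Trained networks look in the newest picture that a camera, given by its name, has taken for a name from the list of things; names that differ only in an ending like _2 or _b are one class to them, and where a whole thing is asked for, a point or a joint stands for the part that bears it (a point fixed in the world has none). Each returns a list of dicts, best first, with "score" (0 to 1); they miss things now and then, are a little off and sometimes report something else, mostly with a low value. They report only what shows in the picture. A call takes as long as a camera call.
- find_in(label, camera): "rect" ([centre column, centre row, width, height] as shares, 0 to 1, of the picture: columns of its width, rows of its height, round what is visible of it).
- trace(label, camera): "region" (400x640 bool, what is visible of it) and "rect" ([centre column, centre row, width, height] as shares, 0 to 1, of the picture: columns of its width, rows of its height, round what is visible of it).
- place_of(label, camera): "point" ([column, row] as shares, 0 to 1, of the picture: columns of its width, rows of its height: a listed point, or the origin of a listed thing).
The state is a dict: "clock": time; "joints": joint angles; "dq": joint speeds; "joint_efforts": joint torques, N m; "position": TCP position; "ee_rot": TCP orientation; "force": force on the tool from outside, world axes, zero at the start; "ft_torque": the same for the moment, N m; "width": opening from 0.0 (shut) to 1.0 (fully open); "gripper_force": force on a finger pad.
Only numpy, scipy, OpenCV 4.12 (cv2) and the standard library are available. Lean on these libraries where they do the work, as an engineer would, in place of code of your own. Each camera call takes 0.05 s, during which the arm holds its last target. There are 200 camera calls.

## Working session

There is one attempt and no reset: what is moved stays moved. The work goes in short steps, Python scripts to look and compute and a shell command to move; the robot and the scene stay as the last step left them, time stands still between calls to the robot, and variables do not carry over. Pictures are saved under pics/ and viewed, at most 10 in all, crops included, and the job is handed in when it is done.

```bash
mkdir -p pics
cat > h.py <<'E'
import numpy as np, cv2
from scipy.spatial.transform import Rotation as R
from cell import *
def cam(n):
    d=get_image(n); o=np.array(d["orientation"],float)
    d["R"]=o if o.shape==(3,3) else (R.from_rotvec(o).as_matrix() if o.size==3 else R.from_quat(o).as_matrix())
    d["p"]=np.array(d["position"]); return d
def ray(d,uv):
    x=np.array([(uv[0]-d["cx"])/d["fx"],(uv[1]-d["cy"])/d["fy"]]); u=x.copy()
    for _ in range(20): u=x/(1+d["k1"]*(u@u))
    v=d["R"]@np.array([u[0],u[1],1]); return v/np.linalg.norm(v)
def atz(d,uv,z):
    v=ray(d,uv); return d["p"]+v*(z-d["p"][2])/v[2]
def proj(d,P):
    c=d["R"].T@(np.array(P)-d["p"]); u=c[:2]/c[2]; u=u*(1+d["k1"]*(u@u))
    return np.array([u[0]*d["fx"]+d["cx"],u[1]*d["fy"]+d["cy"]])
def tri(a,ua,b,ub):
    A=0;B=0
    for d,u in((a,ua),(b,ub)):
        v=ray(d,u);M=np.eye(3)-np.outer(v,v);A=A+M;B=B+M@d["p"]
    return np.linalg.solve(A,B)
def save(d,n): cv2.imwrite("pics/"+n,cv2.cvtColor(d["image"],cv2.COLOR_RGB2BGR))
E
python3 - <<'E'
from h import *
np.set_printoptions(precision=4,suppress=True)
s=observe();print(s)
for n in("scene","top"):
    d=cam(n);save(d,n+"0.png");print(n,d["p"],d["orientation"],d["R"][:,2],d["fx"],d["k1"])
    for l,z in(("crank_hub",.127),("guard_edge",.15),("grip_a",.135),("grip_b",.135),("hopper",0),("lid_hinge",.11),("lid_handle",.2),("deck",.083),("pile",.083)):
        for r in place_of(l,n)[:3]:
            uv=np.array(r["point"])*[640,400]; print(l,round(r["score"],2),uv,atz(d,uv,z))
E
```

```text
{'clock': 0.0, 'joints': array([ 1.1234,  0.4352,  0.025 ,  1.5741, -0.0116,  1.134 , -0.0751]), 'dq': array([-0.0003, -0.0007, -0.0003,  0.0006, -0.0014,  0.0027, -0.0018]), 'joint_efforts': array([  0.0001, -66.7853,   0.985 , -31.4457,  -0.0604,   0.0429,
         0.0002]), 'position': array([ 0.211 , -0.5877,  0.226 ]), 'ee_rot': array([-3.0936, -0.5385,  0.0007]), 'force': array([ 0.3927, -0.1025, -0.1998]), 'ft_torque': array([-0.001 ,  0.0084, -0.0226]), 'gripper_force': 0.0, 'width': 1.0021645530253043}
scene [ 1.6186 -0.2194  1.1775] [-1.9228 -1.5029  0.6572] [-0.7022  0.1574 -0.6944] 514.2968580796734 -0.053769199485375514
crank_hub 0.97 [258.816 203.52 ] [ 0.5281 -0.1684  0.127 ]
guard_edge 0.81 [262.912 209.6  ] [ 0.5792 -0.1619  0.15  ]
grip_a 0.71 [276.672 218.4  ] [ 0.6085 -0.1287  0.135 ]
grip_a 0.64 [439.232 184.48 ] [0.5916 0.368  0.135 ]
grip_a 0.57 [246.784 191.2  ] [ 0.4752 -0.196   0.135 ]
grip_b 0.71 [276.672 218.4  ] [ 0.6085 -0.1287  0.135 ]
grip_b 0.64 [439.232 184.48 ] [0.5916 0.368  0.135 ]
grip_b 0.57 [246.784 191.2  ] [ 0.4752 -0.196   0.135 ]
hopper 0.7
[... 608 characters left out ...]
]
grip_a 0.83 [387.008 211.92 ] [ 0.4671 -0.1813  0.135 ]
grip_a 0.67 [370.176 165.52 ] [ 0.6022 -0.1351  0.135 ]
grip_a 0.66 [239.488 219.48 ] [0.4418 0.237  0.135 ]
grip_b 0.83 [387.008 211.92 ] [ 0.4671 -0.1813  0.135 ]
grip_b 0.67 [370.176 165.52 ] [ 0.6022 -0.1351  0.135 ]
grip_b 0.66 [239.488 219.48 ] [0.4418 0.237  0.135 ]
hopper 0.55 [300.672 208.32 ] [0.4964 0.0694 0.    ]
hopper 0.38 [294.784 203.28 ] [0.5122 0.088  0.    ]
hopper 0.32 [294.912 177.92 ] [0.5935 0.0891 0.    ]
lid_hinge 0.77 [295.488 179.4  ] [0.5649 0.0815 0.11  ]
lid_handle 0.68 [290.304 161.8  ] [0.595 0.092 0.2  ]
deck 0.48 [289.28 159.88] [0.6307 0.1026 0.083 ]
pile 0.85 [297.088 200.88 ] [0.5056 0.077  0.083 ]
```

View pics/scene0.png

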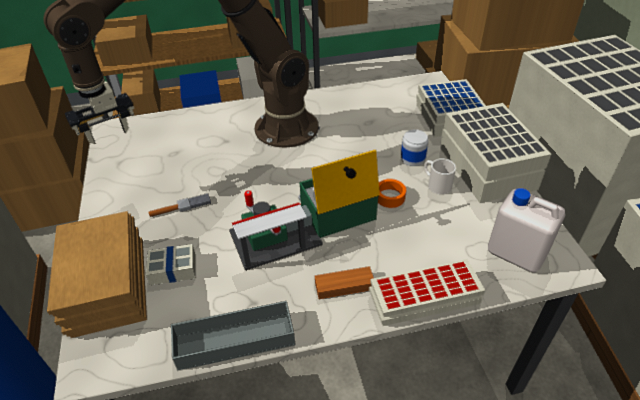

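View pics/top0.png

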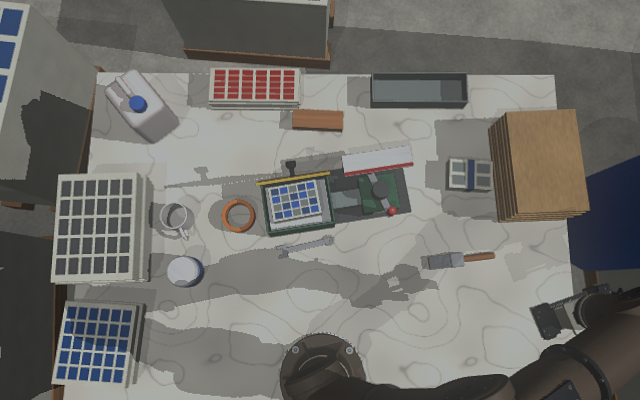

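Run:
```python
from h import *
from scipy.optimize import least_squares
np.set_printoptions(precision=4,suppress=True)
T=cam("top");S=cam("scene")
def red(d,c0,c1,r0,r1):
    im=d["image"][r0:r1,c0:c1].astype(int);m=(im[...,0]>110)&(im[...,1]<.5*im[...,0])&(im[...,2]<.5*im[...,0])
    n,l,st,ce=cv2.connectedComponentsWithStats(m.astype(np.uint8))
    return [(st[i]+[c0,r0,0,0,0],ce[i]+[c0,r0]) for i in range(1,n) if st[i,4]>6],m
for d,b in((T,(330,425,140,225)),(S,(220,320,180,245))):
    for q in red(d,*b)[0]:print(q)
obs=[]
for n,d in(("top",T),("scene",S)):
    for l,P,w in(("crank_hub",(0,-.245,.127),1),("guard_edge",(.048,-.245,.15),1),("lid_hinge",(.075,0,.11),1),("hopper",(0,0,0),.3)):
        r=place_of(l,n)
        if r: obs.append((d,P,w,np.array(r[0]["point"])*[640,400],l))
def W(p,P): c,s=np.cos(p[2]),np.sin(p[2]);return [p[0]+c*P[0]-s*P[1],p[1]+s*P[0]+c*P[1],P[2]]
f=lambda p:np.concatenate([w*(proj(d,W(p,P))-u) for d,P,w,u,l in obs])
r=least_squares(f,[.49,.075,.17],loss="soft_l1");p=r.x;print(p)
for o in obs:print(o[4],proj(o[0],W(p,o[1]))-o[3])
for d in(T,S):
    print("guard ends",[proj(d,W(p,(.048,-.245+y,.15))) for y in(.1,-.1)])
    print("rim corners",[proj(d,W(p,(x,y,.11))) for x in(-.075,.075) for y in(.1,-.1)])
    print("lid top",[proj(d,W(p,(.075,y,.26))) for y in(.1,-.1)])
print("hub",W(p,(0,-.245,.127)))
for l in("lid_handle",):
    print(tri(T,np.array(place_of(l,"top")[0]["point"])*[640,400],S,np.array(place_of(l,"scene")[0]["point"])*[640,400]),W(p,(.11,0,.23)))
t=cv2.resize(T["image"][140:240,250:425],None,fx=4,fy=4,interpolation=cv2.INTER_CUBIC);s=cv2.resize(S["image"][140:275,220:395],None,fx=4,fy=4,interpolation=cv2.INTER_CUBIC)
cv2.imwrite("pics/t1.png",t[...,::-1]);cv2.imwrite("pics/s1.png",s[...,::-1])
```

```text
(array([345, 163,  68,  12, 129]), array([378.3953, 168.3488]))
(array([389, 207,   7,   7,  33]), array([392.1515, 209.9091]))
(array([244, 191,   8,  15,  60]), array([247.2833, 196.75  ]))
(array([232, 203,  68,  22, 152]), array([264.4145, 213.4276]))
[0.4981 0.0717 0.1549]
crank_hub [0.1743 1.8535]
guard_edge [-0.1425 -2.156 ]
lid_hinge [-3.7161 -0.0501]
hopper [-1.7769  0.5045]
crank_hub [-3.6456  0.9847]
guard_edge [ 1.8411 -3.2557]
lid_hinge [-3.8267  1.4826]
hopper [-0.2684 -2.2913]
guard ends [array([345.8845, 175.7771]), array([415.1301, 165.7544])]
rim corners [array([267.5666, 232.3604]), array([336.3912, 222.2756]), array([261.1068, 181.824 ]), array([328.6036, 172.0867])]
lid top [array([254.4636, 169.9809]), array([329.6229, 159.181 ])]
guard ends [array([296.0166, 200.8301]), array([228.3812, 220.839 ])]
rim corners [array([355.0144, 164.0792]), array([296.5873, 180.7105]), array([376.0561, 193.5298]), array([314.462 , 212.3242])]
lid top [array([378.9362, 154.8046]), array([312.8726, 173.498 ])]
hub [np.float64(0.5359090199803207), np.float64(-0.17032488623964603), 0.127]
[0.5869 0.0923 0.2418] [np.float64(0.6067811776858455), np.float64(0.08871591607181073), 0.23]
```

View pics/t1.png

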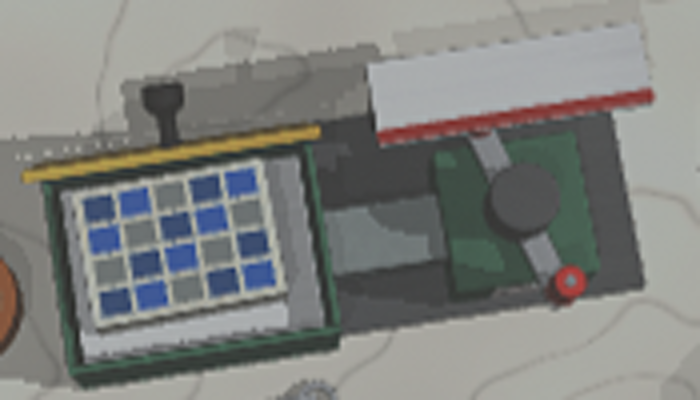

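View pics/s1.png

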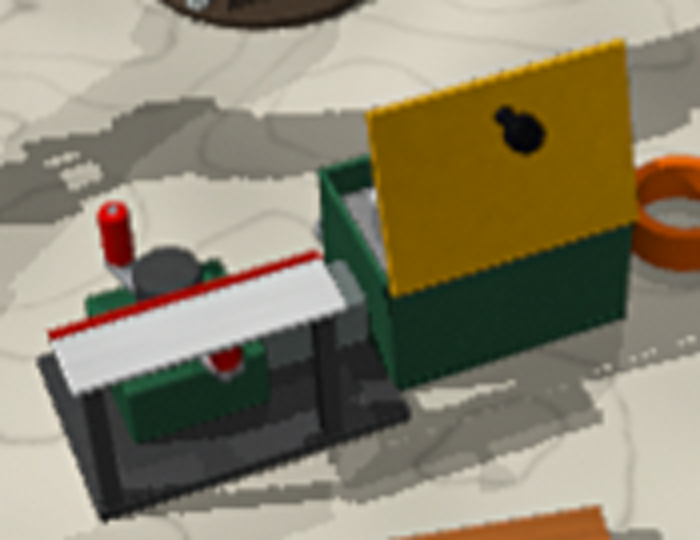

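```bash
cat > fit.py <<'E'
from h import *
from scipy.optimize import least_squares
np.set_printoptions(precision=4,suppress=True)
T=cam("top");S=cam("scene")
def W(p,P): c,s=np.cos(p[2]),np.sin(p[2]);return [p[0]+c*P[0]-s*P[1],p[1]+s*P[0]+c*P[1],P[2]]
g=lambda y:(.048,-.245+y,.15)
obs=[(T,g(.1),(345,174.5),1),(T,g(-.1),(413.3,163.5),1),(S,g(.1),(300,203.8),1),(S,g(-.1),(232.3,224.5),1),
(T,(0,-.245,.127),(380.5,190),1),(S,(.075,-.1,.11),(317.5,213),1),(S,(.075,.1,.11),(378.5,196),1),(T,(.075,-.1,.11),(329,173.5),1),(T,(-.075,-.1,.11),(334,222),1),(T,(-.075,.1,.11),(269,233),1)]
f=lambda p:np.concatenate([w*(proj(d,W(p,P))-u) for d,P,u,w in obs])
r=least_squares(f,[.49,.075,.17],loss="soft_l1");p=r.x;print(p,f(p).reshape(-1,2))
hub=np.array(W(p,(0,-.245,.127)));print("hub",hub)
h=least_squares(lambda t:proj(T,hub+np.r_[.07*np.cos(t[0]),.07*np.sin(t[0]),.008])-[392.3,210.3],[3.4]);print("theta",h.x,h.fun,h.x-p[2])
print("handle",hub+.07*np.r_[np.cos(h.x),np.sin(h.x),0], "handle tri",atz(T,(392.3,210.3),.135),tri(T,(392.3,210.3),S,(248.5,192)))
s=observe();M=R.from_rotvec(s["ee_rot"]).as_matrix();print(M,s["position"])
E
python3 fit.py
```

```text
[0.499  0.0763 0.1729] [[-1.158   0.1097]
 [-0.4852 -0.1105]
 [-1.7638 -2.5332]
 [-1.3472 -2.3246]
 [ 0.0258 -3.1562]
 [-0.7838 -0.4636]
 [-0.7873 -3.0214]
 [-2.4885 -2.2547]
 [ 1.1762 -0.745 ]
 [-2.4556 -0.4354]]
hub [ 0.5412 -0.1651  0.127 ]
theta [3.5687] [-0.8673 -1.9538] [3.3958]
handle [ 0.4775 -0.1941  0.127 ] handle tri [ 0.4719 -0.1964  0.135 ] [ 0.4731 -0.1942  0.1294]
[[ 0.9412  0.3379  0.    ]
 [ 0.3379 -0.9412 -0.    ]
 [ 0.      0.     -1.    ]] [ 0.2112 -0.5882  0.2267]
```

```bash
python3 -m handwheel '[[0,0,0,0,0,0.82],[0,0,0,0,0,0.82],[0,0,0,0,0,0.82],[0.96,-1,0,0,0,0],[0.96,-1,0,0,0,0],[0.96,-1,0,0,0,0],[0.96,-1,0,0,0,0],[0.96,-1,0,0,0,0]]' 1 25
python3 -m handwheel '[[0.96,-1,0,0,0,0],[0.96,-1,0,0,0,0],[0.96,-1,0,0,0,0],[0.96,-1,0,0,0,0],[0.96,-1,0,0,0,0],[0.96,-1,0,0,0,0],[0.96,-1,0,0,0,0],[0.96,-1,0,0,0,0]]'
python3 -m handwheel '[[0.96,-1,0,0,0,0],[0.96,-1,0,0,0,0],[0.96,-1,0,0,0,0],[0.96,-1,0,0,0,0],[0,0,0,0,0,0],[0,0,0,0,0,0]]'
cat >> h.py <<'E'
def st():
    s=observe();M=R.from_rotvec(s["ee_rot"]).as_matrix()
    print("t",round(s["clock"],2),"p",s["position"].round(4),"x",M[:,0].round(3),"zt",M[:,2].round(3),"F",s["force"].round(1),"w",round(s["width"],3),round(s["gripper_force"],1)); return s,M
E
python3 -c "from h import *;st()"
```

```text
clock: 2.37
position: [0.2891, -0.4721, 0.2268]
ee_rot: [3.13, 0.271, 0.0]
force: [1.2, -0.8, -0.2]
width: 1.001
gripper_force: 0.0
clock: 3.03
position: [0.413, -0.288, 0.227]
ee_rot: [3.13, 0.271, 0.001]
force: [0.3, -0.0, 0.9]
width: 1.0
gripper_force: 0.0
clock: 3.53
position: [0.4751, -0.1955, 0.2268]
ee_rot: [-3.129, -0.277, -0.001]
force: [0.0, 0.0, -0.3]
width: 0.998
gripper_force: 0.0
t 3.53 p [ 0.4751 -0.1955  0.2268] x [0.984 0.176 0.   ] zt [ 0.  0. -1.] F [ 0.   0.  -0.3] w 0.998 0.0
```

```bash
python3 -m handwheel '[[0,0,0.88,0,0,0],[0,0,0.88,0,0,0],[0,0,0.88,0,0,0],[0,0,0.88,0,0,0],[0,0,0.88,0,0,0],[0,0,0.88,0,0,0],[0,0,0.88,0,0,0],[0,0,0,0,0,0]]'
python3 -m handwheel '[[0,0,0,0,0,0],[0,0,0,0,0,0],[0,0,0,0,0,0],[0,0,0,0,0,0],[0,0,0,0,0,0],[0,0,0,0,0,0]]' 0 25
python3 -c "
from h import *
st();d=cam('scene');print(cv2.imwrite('pics/g1.png',cv2.resize(d['image'][120:270,180:380],None,fx=4,fy=4)[...,::-1]))"
```

```text
clock: 4.2
position: [0.4716, -0.1979, 0.1008]
ee_rot: [-3.129, -0.269, 0.008]
force: [-0.3, -0.2, -0.6]
width: 1.002
gripper_force: 0.0
clock: 4.7
position: [0.4745, -0.1972, 0.1041]
ee_rot: [3.129, 0.271, 0.001]
force: [0.1, 0.4, 0.5]
width: 0.614
gripper_force: 0.0
t 4.7 p [ 0.4745 -0.1972  0.1041] x [0.985 0.172 0.001] zt [ 0.001 -0.    -1.   ] F [0.1 0.4 0.5] w 0.614 0.0
True
```

View pics/g1.png

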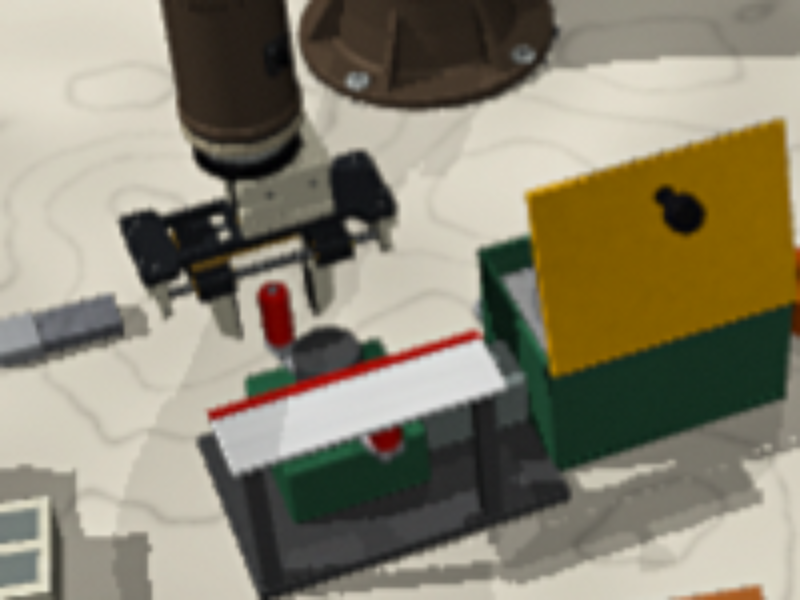

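```bash
python3 -m handwheel '[[0,0,0,0,0,0],[0,0,0,0,0,0],[0,0,0,0,0,0],[0,0,0,0,0,0],[0,0,0,0,0,0],[0,0,0,0,0,0],[0,0,0,0,0,0]]'
python3 - <<'E'
from h import *
s,M=st()
d=cam('scene');print(proj(d,s["position"]),proj(d,[.5412,-.1651,.127]))
im=d["image"].astype(int)[185:218,235:258];m=(im[...,0]>110)&(im[...,1]<.5*im[...,0]);r,c=np.nonzero(m);print(c.min()+235,c.max()+235,r.min()+185,r.max()+185)
for z in(.085,.135):print(proj(d,[*s["position"][:2],z]))
E
```

```text
clock: 5.33
position: [0.4741, -0.1965, 0.1035]
ee_rot: [-3.129, -0.272, 0.0]
force: [-1.3, 4.1, 3.1]
width: 0.255
gripper_force: 25.0
t 5.33 p [ 0.4741 -0.1965  0.1035] x [ 0.985  0.173 -0.   ] zt [-0.     0.001 -1.   ] F [-1.3  4.1  3.1] w 0.255 25.0
[247.82296636 198.58356647] [260.60685344 206.38710729]
245 257 191 217
[248.54368275 202.95807406]
[246.5722116  190.98317355]
```

```bash
python3 -m handwheel '[[-0.09,-0.51,0,0,0,0],[-0.02,-0.52,0,0,0,0],[0.06,-0.52,0,0,0,0],[0.13,-0.5,0,0,0,0],[0,0,0,0,0,0]]'
python3 -c "from h import *;st()"
```

```text
clock: 5.8
position: [0.4684, -0.154, 0.1035]
ee_rot: [-3.129, -0.275, 0.001]
force: [-2.4, 5.1, 3.4]
width: 0.253
gripper_force: 25.0
t 5.8 p [ 0.4684 -0.154   0.1035] x [ 0.985  0.174 -0.001] zt [-0.001  0.001 -1.   ] F [-2.4  5.1  3.4] w 0.253 25.0
```

```bash
python3 -m handwheel '[[0.21,-0.48,0,0,0,0],[0.28,-0.45,0,0,0,0],[0.34,-0.4,0,0,0,0],[0,0,0,0,0,0]]'
python3 -m handwheel '[[0.4,-0.34,0,0,0,0],[0.44,-0.28,0,0,0,0],[0,0,0,0,0,0]]'
python3 -m handwheel '[[0.48,-0.21,0,0,0,0],[0.51,-0.13,0,0,0,0],[0.3,-0.02,0,0,0,0],[0,0,0,0,0,0]]'
python3 -c "from h import *;st()
d=cam('top');save(d,'a1.png')
for n in('top','scene'):
    d=cam(n)
    for q in place_of('grip_b',n)[:3]:
        uv=np.array(q['point'])*[640,400];print(n,q['score'],uv,atz(d,uv,.135))"
```

```text
clock: 6.13
position: [0.4807, -0.125, 0.1035]
ee_rot: [-3.128, -0.275, 0.001]
force: [-2.3, 6.7, 4.4]
width: 0.256
gripper_force: 25.0
clock: 6.38
position: [0.4954, -0.1102, 0.1035]
ee_rot: [-3.128, -0.275, 0.0]
force: [-0.9, 7.7, 4.3]
width: 0.254
gripper_force: 25.0
clock: 6.72
position: [0.5198, -0.0986, 0.1035]
ee_rot: [-3.127, -0.275, -0.0]
force: [-0.5, 7.8, 4.8]
width: 0.257
gripper_force: 25.0
t 6.72 p [ 0.5198 -0.0986  0.1035] x [0.985 0.174 0.   ] zt [ 0.     0.002 -1.   ] F [-0.5  7.8  4.8] w 0.257 25.0
top 0.58 [467.904 177.6  ] [ 0.56862884 -0.41434073  0.135     ]
top 0.52 [405.312 180.2  ] [ 0.55960673 -0.23538931  0.135     ]
scene 0.89 [240.704 210.32 ] [ 0.55092654 -0.22344266  0.135     ]
scene 0.89 [283.392 197.4  ] [ 0.52906531 -0.09491725  0.135     ]
```

```bash
python3 -m handwheel '[[0,0,0,0,0,0],[0,0,0,0,0,0],[0,0,0,0,0,0],[0,0,0,0,0,0],[0,0,-0.75,0,0,0],[0,0,-0.75,0,0,0],[0,0,-0.75,0,0,0],[0,0.2,0,0,0,0]]' 0.6 25
python3 -m handwheel '[[0.08,0.95,0,0,0,0],[0.08,0.95,0,0,0,0],[0.08,0.95,0,0,0,0],[0.08,0.95,0,0,0,0],[0.08,0.95,0,0,0,0],[0.08,0.95,0,0,0,0],[0.08,0.95,0,0,0,0],[0,0,0,0,0,0]]'
python3 - <<'E'
from h import *
s,M=st(); t=np.array([.5549,-.2350,.148]);print("remaining tool mm",(M.T@(t-s["position"])*1e3).round(1))
for n in('top','scene'):
    d=cam(n)
    for q in place_of('grip_b',n)[:3]:
        uv=np.array(q['point'])*[640,400];print(n,q['score'],uv,atz(d,uv,.135))
save(d,"s2.png")
E
```

```text
clock: 7.63
position: [0.5214, -0.1045, 0.1511]
ee_rot: [3.129, 0.272, 0.006]
force: [0.2, -0.1, 0.7]
width: 0.6
gripper_force: 0.0
clock: 8.3
position: [0.5535, -0.2392, 0.1477]
ee_rot: [3.128, 0.263, -0.001]
force: [-1.0, -1.1, 0.3]
width: 0.595
gripper_force: 0.0
t 8.3 p [ 0.5535 -0.2392  0.1477] x [ 0.986  0.167 -0.001] zt [-0.    -0.003 -1.   ] F [-1.  -1.1  0.3] w 0.595 0.0
remaining tool mm [ 2.1 -3.9 -0.3]
top 0.85 [355.52 196.2 ] [ 0.51169652 -0.09232125  0.135     ]
scene 0.9 [240.896 213.72 ] [ 0.56471199 -0.22457896  0.135     ]
scene 0.54 [284.096 195.52 ] [ 0.52170329 -0.09146214  0.135     ]
```

```bash
python3 -m handwheel '[[0.1,-0.15,0,0,0,0],[0,0,0,0,0,0],[0,0,0.75,0,0,0],[0,0,0.75,0,0,0],[0,0,0.75,0,0,0],[0,0,0,0,0,0]]'
python3 -m handwheel '[[0,0,0,0,0,0],[0,0,0,0,0,0],[0,0,0,0,0,0],[0,0,0,0,0,0],[0,0,0,0,0,0],[0,0,0,0,0,0],[0,0,0,0,0,0]]' 0 25
python3 -c "from h import *;st()"
```

```text
clock: 9.0
position: [0.5573, -0.2341, 0.1036]
ee_rot: [3.124, 0.269, 0.007]
force: [7.3, -12.1, -5.3]
width: 0.599
gripper_force: 6.0
clock: 9.58
position: [0.5556, -0.2333, 0.1037]
ee_rot: [3.126, 0.269, 0.002]
force: [3.5, -9.0, -4.8]
width: 0.256
gripper_force: 25.0
t 9.58 p [ 0.5556 -0.2333  0.1037] x [0.985 0.171 0.001] zt [ 0.002 -0.003 -1.   ] F [ 3.5 -9.  -4.8] w 0.256 25.0
```

```bash
python3 -m handwheel '[[-0.58,0,0,0,0,0],[-0.57,-0.1,0,0,0,0],[-0.55,-0.19,0,0,0,0],[-0.51,-0.28,0,0,0,0],[-0.45,-0.35,0,0,0,0],[0,0,0,0,0,0]]'
python3 -m handwheel '[[-0.39,-0.42,0,0,0,0],[-0.32,-0.48,0,0,0,0],[-0.23,-0.53,0,0,0,0],[-0.14,-0.56,0,0,0,0],[-0.05,-0.57,0,0,0,0],[0,0,0,0,0,0]]'
python3 -c "from h import *;s,_=st();print(np.hypot(*(s['position'][:2]-[.5373,-.1668])))"
```

```text
clock: 10.08
position: [0.4969, -0.2224, 0.1036]
ee_rot: [3.129, 0.269, -0.004]
force: [-8.2, -3.8, 3.2]
width: 0.258
gripper_force: 25.0
clock: 10.58
position: [0.4682, -0.172, 0.1036]
ee_rot: [-3.128, -0.276, 0.001]
force: [-1.9, 5.4, 1.5]
width: 0.254
gripper_force: 25.0
t 10.58 p [ 0.4682 -0.172   0.1036] x [ 0.985  0.175 -0.   ] zt [-0.001  0.001 -1.   ] F [-1.9  5.4  1.5] w 0.254 25.0
0.06928704227574249
```

```bash
python3 -m handwheel '[[0.05,-0.57,0,0,0,0],[0.14,-0.56,0,0,0,0],[0.23,-0.53,0,0,0,0],[0.32,-0.48,0,0,0,0],[0.39,-0.42,0,0,0,0],[0,0,0,0,0,0]]'
python3 -m handwheel '[[0.45,-0.35,0,0,0,0],[0.51,-0.28,0,0,0,0],[0.55,-0.19,0,0,0,0],[0.57,-0.1,0,0,0,0],[0,0,0,0,0,0]]'
python3 -m handwheel '[[0,0,0,0,0,0],[0,0,0,0,0,0],[0,0,0,0,0,0]]' 0.42 25
python3 -c "from h import *;s,_=st();print(np.hypot(*(s['position'][:2]-[.5373,-.1668])))"
```

```text
clock: 11.08
position: [0.485, -0.1196, 0.1037]
ee_rot: [3.129, 0.274, 0.006]
force: [8.2, -2.6, -7.7]
width: 0.256
gripper_force: 25.0
clock: 11.5
position: [0.5223, -0.0973, 0.1036]
ee_rot: [3.127, 0.269, 0.003]
force: [6.9, -10.0, -4.2]
width: 0.257
gripper_force: 25.0
clock: 11.75
position: [0.5197, -0.0945, 0.1034]
ee_rot: [-3.129, -0.273, 0.001]
force: [0.7, -0.5, -1.2]
width: 0.403
gripper_force: 0.0
t 11.75 p [ 0.5197 -0.0945  0.1034] x [ 0.985  0.173 -0.001] zt [-0.001  0.001 -1.   ] F [ 0.7 -0.5 -1.2] w 0.403 0.0
0.07439445309711147
```

```bash
python3 -m handwheel '[[0,0,-0.75,0,0,0],[0,0,-0.75,0,0,0],[0,0,-0.75,0,0,0],[0,0,0,0,0,0]]'
python3 -m handwheel '[[0.05,0.91,0,0,0,0],[0.05,0.91,0,0,0,0],[0.05,0.91,0,0,0,0],[0.05,0.91,0,0,0,0],[0.05,0.91,0,0,0,0],[0.05,0.91,0,0,0,0],[0.05,0.91,0,0,0,0],[0.05,0.91,0,0,0,0]]'
python3 -m handwheel '[[0,0,0,0,0,0],[0,0,0.75,0,0,0],[0,0,0.75,0,0,0],[0,0,0.75,0,0,0],[0,0,0,0,0,0]]'
python3 -m handwheel '[[0,0,0,0,0,0],[0,0,0,0,0,0],[0,0,0,0,0,0],[0,0,0,0,0,0],[0,0,0,0,0,0]]' 0 25
python3 -c "from h import *;s,_=st();print(np.hypot(*(s['position'][:2]-[.5373,-.1668])))"
```

```text
clock: 12.08
position: [0.5213, -0.0946, 0.1511]
ee_rot: [3.13, 0.273, 0.006]
force: [0.9, 0.0, -0.2]
width: 0.418
gripper_force: 0.0
clock: 12.75
position: [0.5527, -0.2375, 0.1478]
ee_rot: [-3.129, -0.272, 0.001]
force: [0.5, -0.1, 0.8]
width: 0.418
gripper_force: 0.0
clock: 13.17
position: [0.5507, -0.2357, 0.1003]
ee_rot: [-3.127, -0.273, 0.007]
force: [-1.5, 0.6, -0.3]
width: 0.419
gripper_force: 0.0
clock: 13.58
position: [0.5528, -0.2346, 0.1041]
ee_rot: [-3.127, -0.274, 0.0]
force: [-2.0, 7.2, -0.8]
width: 0.255
gripper_force: 25.0
t 13.58 p [ 0.5528 -0.2346  0.1041] x [0.985 0.174 0.   ] zt [-0.     0.003 -1.   ] F [-2.   7.2 -0.8] w 0.255 25.0
0.06956083019618292
```

```bash
python3 -m handwheel '[[-0.58,0,0,0,0,0],[-0.57,-0.1,0,0,0,0],[-0.55,-0.19,0,0,0,0],[-0.51,-0.28,0,0,0,0],[-0.45,-0.35,0,0,0,0],[0,0,0,0,0,0]]'
python3 -m handwheel '[[-0.39,-0.42,0,0,0,0],[-0.32,-0.48,0,0,0,0],[-0.23,-0.53,0,0,0,0],[-0.14,-0.56,0,0,0,0],[-0.05,-0.57,0,0,0,0],[0,0,0,0,0,0]]'
python3 -m handwheel '[[0.05,-0.57,0,0,0,0],[0.14,-0.56,0,0,0,0],[0.23,-0.53,0,0,0,0],[0.32,-0.48,0,0,0,0],[0.39,-0.4,0,0,0,0],[0,0,0,0,0,0]]'
python3 -m handwheel '[[0.45,-0.32,0,0,0,0],[0.51,-0.26,0,0,0,0],[0.55,-0.15,0,0,0,0],[0.45,-0.08,0,0,0,0],[0,0,0,0,0,0]]'
python3 -c "from h import *;s,_=st();print(np.hypot(*(s['position'][:2]-[.5373,-.1668])))"
python3 -m handwheel '[[0,0,0,0,0,0],[0,0,0,0,0,0],[0,0,0,0,0,0]]' 0.42 25
```

```text
clock: 14.08
position: [0.4977, -0.2243, 0.1042]
ee_rot: [-3.126, -0.276, -0.004]
force: [2.3, 11.0, -5.8]
width: 0.255
gripper_force: 25.0
clock: 14.58
position: [0.4683, -0.1792, 0.1042]
ee_rot: [-3.129, -0.276, -0.007]
force: [8.7, 6.3, -12.4]
width: 0.259
gripper_force: 25.0
clock: 15.08
position: [0.4804, -0.1255, 0.104]
ee_rot: [-3.128, -0.275, -0.0]
force: [-1.2, 7.1, 1.8]
width: 0.258
gripper_force: 25.0
clock: 15.5
position: [0.516, -0.0999, 0.104]
ee_rot: [-3.124, -0.278, 0.001]
force: [-4.2, 15.5, 6.6]
width: 0.254
gripper_force: 25.0
t 15.5 p [ 0.516  -0.0999  0.104 ] x [ 0.984  0.177 -0.   ] zt [-0.001  0.005 -1.   ] F [-4.2 15.5  6.6] w 0.254 25.0
0.0702170675337489
clock: 15.75
position: [0.5162, -0.1052, 0.1041]
ee_rot: [3.13, 0.272, 0.002]
force: [-0.5, 0.4, 0.4]
width: 0.401
gripper_force: 0.0
```

```bash
python3 -m handwheel '[[0,0,-0.75,0,0,0],[0,0,-0.75,0,0,0],[0,0,-0.75,0,0,0],[0,0,0,0,0,0]]'
python3 -m handwheel '[[0.12,0.84,0,0,0,0],[0.12,0.84,0,0,0,0],[0.12,0.84,0,0,0,0],[0.12,0.84,0,0,0,0],[0.12,0.84,0,0,0,0],[0.12,0.84,0,0,0,0],[0.12,0.84,0,0,0,0],[0.12,0.84,0,0,0,0]]'
python3 -m handwheel '[[0,0,0,0,0,0],[0,0,0.75,0,0,0],[0,0,0.75,0,0,0],[0,0,0.75,0,0,0],[0,0,0,0,0,0]]'
python3 -m handwheel '[[0,0,0,0,0,0],[0,0,0,0,0,0],[0,0,0,0,0,0],[0,0,0,0,0,0],[0,0,0,0,0,0]]' 0 25
python3 -c "from h import *;s,_=st();print(np.hypot(*(s['position'][:2]-[.5373,-.1668])))
cam('top');d=cam('scene')
for n in('top','scene'):
  print([ (q['score'],np.array(q['point'])*[640,400]) for q in place_of('pile',n)[:2]])"
```

```text
clock: 16.08
position: [0.5175, -0.1062, 0.1515]
ee_rot: [3.129, 0.27, 0.008]
force: [-0.1, -0.8, -0.1]
width: 0.424
gripper_force: 0.0
clock: 16.75
position: [0.5575, -0.2358, 0.1481]
ee_rot: [3.13, 0.27, -0.0]
force: [-0.0, 0.3, -0.0]
width: 0.419
gripper_force: 0.0
clock: 17.17
position: [0.5555, -0.2338, 0.1005]
ee_rot: [-3.128, -0.271, 0.007]
force: [-1.0, 0.1, -0.6]
width: 0.422
gripper_force: 0.0
clock: 17.58
position: [0.5579, -0.2331, 0.1044]
ee_rot: [-3.129, -0.273, -0.001]
force: [-2.2, 5.7, 3.3]
width: 0.252
gripper_force: 25.0
t 17.58 p [ 0.5579 -0.2331  0.1044] x [0.985 0.173 0.001] zt [ 0.001  0.001 -1.   ] F [-2.2  5.7  3.3] w 0.252 25.0
0.06945015482873773
[(0.96, array([296.768, 204.68 ]))]
[]
```

```bash
python3 -m handwheel '[[-0.58,0.05,0,0,0,0],[-0.57,-0.08,0,0,0,0],[-0.55,-0.18,0,0,0,0],[-0.51,-0.26,0,0,0,0],[-0.46,-0.34,0,0,0,0],[0,0,0,0,0,0]]'
python3 -m handwheel '[[-0.4,-0.42,0,0,0,0],[-0.33,-0.47,0,0,0,0],[-0.24,-0.53,0,0,0,0],[-0.16,-0.56,0,0,0,0],[-0.06,-0.57,0,0,0,0],[0,0,0,0,0,0]]'
python3 -m handwheel '[[0.03,-0.57,0,0,0,0],[0.12,-0.56,0,0,0,0],[0.21,-0.53,0,0,0,0],[0.32,-0.48,0,0,0,0],[0.39,-0.42,0,0,0,0],[0,0,0,0,0,0]]'
python3 -c "from h import *;s,_=st();print(np.hypot(*(s['position'][:2]-[.5373,-.1668])))"
```

```text
clock: 18.28
position: [0.5015, -0.227, 0.1044]
ee_rot: [3.13, 0.272, 0.002]
force: [-3.4, 4.1, 3.1]
width: 0.252
gripper_force: 25.0
clock: 18.78
position: [0.4683, -0.1812, 0.1043]
ee_rot: [3.129, 0.271, -0.004]
force: [-8.0, 2.9, 11.1]
width: 0.256
gripper_force: 25.0
clock: 19.28
position: [0.4809, -0.1243, 0.1042]
ee_rot: [-3.127, -0.275, 0.006]
force: [-10.8, 10.6, 16.6]
width: 0.254
gripper_force: 25.0
t 19.28 p [ 0.4809 -0.1243  0.1042] x [ 0.985  0.175 -0.003] zt [-0.004  0.002 -1.   ] F [-10.8  10.6  16.6] w 0.254 25.0
0.07062427600827866
```

```bash
python3 -m handwheel '[[0.45,-0.33,0,0,0,0],[0.5,-0.27,0,0,0,0],[0.53,-0.18,0,0,0,0],[0.5,-0.06,0,0,0,0],[0,0,0,0,0,0]]'
python3 -c "from h import *;s,_=st();print(np.hypot(*(s['position'][:2]-[.5373,-.1668])),1.0746-s['position'][0],-.3336-s['position'][1])"
python3 -m handwheel '[[0,0,0,0,0,0],[0,0,0,0,0,0],[0,0,0,0,0,0],[0,0,-0.75,0,0,0],[0,0,-0.75,0,0,0],[0,0,-0.75,0,0,0],[0,0,0,0,0,0]]' 0.42 25
```

```text
clock: 19.7
position: [0.5195, -0.0988, 0.1043]
ee_rot: [-3.125, -0.278, -0.0]
force: [-2.4, 16.6, 9.1]
width: 0.252
gripper_force: 25.0
t 19.7 p [ 0.5195 -0.0988  0.1043] x [0.984 0.177 0.001] zt [-0.     0.004 -1.   ] F [-2.4 16.6  9.1] w 0.252 25.0
0.070309065654142 0.5551256217601177 -0.23481185133507004
clock: 20.28
position: [0.5201, -0.105, 0.1513]
ee_rot: [3.128, 0.269, 0.007]
force: [1.7, -0.3, 0.3]
width: 0.422
gripper_force: 0.0
```

```bash
python3 -m handwheel '[[0.09,0.84,0,0,0,0],[0.09,0.84,0,0,0,0],[0.09,0.84,0,0,0,0],[0.09,0.84,0,0,0,0],[0.09,0.84,0,0,0,0],[0.09,0.84,0,0,0,0],[0.09,0.84,0,0,0,0],[0.09,0.84,0,0,0,0]]'
python3 -m handwheel '[[0,0,0,0,0,0],[0,0,0.75,0,0,0],[0,0,0.75,0,0,0],[0,0,0.75,0,0,0],[0,0,0,0,0,0]]'
python3 -m handwheel '[[0,0,0,0,0,0],[0,0,0,0,0,0],[0,0,0,0,0,0],[0,0,0,0,0,0],[0,0,0,0,0,0]]' 0 25
python3 -m handwheel '[[-0.58,0.02,0,0,0,0],[-0.57,-0.08,0,0,0,0],[-0.55,-0.18,0,0,0,0],[0,0,0,0,0,0]]'
python3 -m handwheel '[[-0.51,-0.26,0,0,0,0],[-0.46,-0.34,0,0,0,0],[0,0,0,0,0,0]]'
python3 -c "from h import *;s,_=st();print(s['position'][:2]-[.5373,-.1668])"
```

```text
clock: 20.95
position: [0.5554, -0.2355, 0.1479]
ee_rot: [3.129, 0.27, -0.001]
force: [-0.2, -0.4, -0.7]
width: 0.424
gripper_force: 0.0
clock: 21.37
position: [0.5534, -0.2334, 0.1003]
ee_rot: [-3.128, -0.271, 0.008]
force: [-0.3, 0.0, -0.1]
width: 0.419
gripper_force: 0.0
clock: 21.78
position: [0.5561, -0.2338, 0.1044]
ee_rot: [3.129, 0.272, 0.002]
force: [0.1, 1.4, 3.4]
width: 0.251
gripper_force: 25.0
clock: 22.12
position: [0.5208, -0.2335, 0.1044]
ee_rot: [-3.129, -0.272, -0.002]
force: [-3.0, 5.6, 4.8]
width: 0.254
gripper_force: 25.0
clock: 22.37
position: [0.5004, -0.2244, 0.1044]
ee_rot: [-3.129, -0.274, -0.004]
force: [-0.1, 8.0, 3.5]
width: 0.255
gripper_force: 25.0
t 22.37 p [ 0.5004 -0.2244  0.1044] x [0.985 0.174 0.003] zt [ 0.003  0.001 -1.   ] F [-0.1  8.   3.5] w 0.255 25.0
[-0.0368805  -0.05763234]
```

```bash
python3 -m handwheel '[[-0.26,-0.25,0,0,0,0],[-0.24,-0.27,0,0,0,0],[0,0,0,0,0,0]]'
python3 -m handwheel '[[-0.22,-0.29,0,0,0,0],[-0.19,-0.31,0,0,0,0],[0,0,0,0,0,0]]'
python3 -m handwheel '[[-0.14,-0.28,0,0,0,0],[-0.11,-0.3,0,0,0,0],[0,0,0,0,0,0]]'
python3 -c "from h import *;s,_=st();print(s['position'][:2]-[.5373,-.1668])"
```

```text
clock: 22.62
position: [0.4901, -0.2162, 0.1045]
ee_rot: [-3.129, -0.274, -0.007]
force: [3.7, 6.7, -0.9]
width: 0.253
gripper_force: 25.0
clock: 22.87
position: [0.481, -0.2055, 0.1045]
ee_rot: [-3.129, -0.275, -0.009]
force: [7.9, 7.1, -4.8]
width: 0.256
gripper_force: 25.0
clock: 23.12
position: [0.4765, -0.1999, 0.105]
ee_rot: [3.124, 0.27, 0.017]
force: [15.4, -9.2, -13.2]
width: 0.259
gripper_force: 25.0
t 23.12 p [ 0.4765 -0.1999  0.105 ] x [0.985 0.172 0.01 ] zt [ 0.011 -0.005 -1.   ] F [ 15.4  -9.2 -13.2] w 0.259 25.0
[-0.06081321 -0.03309572]
```

```bash
python3 -m handwheel '[[-0.04,-0.28,0,0,0,0],[0.02,-0.28,0,0,0,0],[0,0,0,0,0,0],[0,0,0,0,0,0]]' 
python3 -c "from h import *;s,_=st();print(s['position'][:2]-[.5373,-.1668])"
```

```text
clock: 23.45
position: [0.4721, -0.1995, 0.1052]
ee_rot: [3.116, 0.254, 0.013]
force: [10.5, -42.3, -15.3]
width: 0.258
gripper_force: 24.9
t 23.45 p [ 0.4721 -0.1995  0.1052] x [0.987 0.162 0.007] zt [ 0.01  -0.015 -1.   ] F [ 10.5 -42.3 -15.3] w 0.258 24.9
[-0.06523146 -0.03269244]
```

```bash
python3 -m handwheel '[[0.1,0.4,0,0,0,0],[0.1,0.2,0,0,0,0],[0,0,0,0,0,0]]'
python3 -m handwheel '[[0,0,0,0,0,0],[0,0,0,0,0,0],[0,0,0,0,0,0],[0,0,0,0,0,0],[0,0,0,0,0,0],[0,0,-0.5,0,0,0],[0,0,-1,0,0,0],[0,0,-1,0,0,0]]' 0.6
python3 -m handwheel '[[0,0,-1,0,0,0],[0,0,-1,0,0,0],[0,0,-1,0,0,0],[0,0,-1,0,0,0],[0,0,-1,0,0,0],[0,0,-1,0,0,0],[0,0,-1,0,0,0],[0,0,-0.5,0,0,0]]' 0
python3 -m handwheel '[[0,0,0,0,0,0],[0,0,0,0,0,0]]'
python3 - <<'E'
from h import *
s,M=st()
T=cam("top");S=cam("scene");save(T,"top3.png")
cv2.imwrite("pics/t3.png",cv2.resize(T["image"][140:240,250:425],None,fx=4,fy=4)[...,::-1])
for l in("lid_handle","lid_hinge","deck","pile","grip_a"):
    print(l,[[(round(q['score'],2),(np.array(q['point'])*[640,400]).round(1)) for q in place_of(l,n)[:2]] for n in('top','scene')])
E
```

```text
clock: 23.7
position: [0.473, -0.2014, 0.1046]
ee_rot: [3.127, 0.264, -0.004]
force: [-11.3, -10.4, 15.6]
width: 0.256
gripper_force: 25.0
clock: 24.37
position: [0.4746, -0.1967, 0.1542]
ee_rot: [-3.129, -0.272, 0.002]
force: [0.3, -0.2, 0.3]
width: 0.598
gripper_force: 0.0
clock: 25.03
position: [0.4758, -0.1971, 0.3066]
ee_rot: [3.129, 0.272, 0.005]
force: [0.5, -0.2, 0.1]
width: 0.071
gripper_force: 0.0
clock: 25.2
position: [0.4751, -0.197, 0.3035]
ee_rot: [3.13, 0.272, 0.001]
force: [-0.2, 0.2, -0.2]
width: 0.002
gripper_force: 0.0
t 25.2 p [ 0.4751 -0.197   0.3035] x [0.985 0.172 0.001] zt [ 0.001 -0.    -1.   ] F [-0.2  0.2 -0.2] w 0.002 0.0
lid_handle [[(0.6, array([288.3, 161.8]))], [(0.78, array([348.8, 171.6])), (0.36, array([277.7, 214.4]))]]
lid_hinge [[(0.68, array([296.9, 206.1])), (0.63, array([295.3, 179.2]))], [(0.56, array([348.3, 200.6]))]]
deck [[], [(0.3, array([440.2, 184.7]))]]
pile [[(0.62, array([297.6, 203. ]))], [(0.62, array([438.6, 188. ]))]]
grip_a [[(0.72, array([391.6, 213.2])), (0.56, array([370.2, 167.6]))], [(0.85, array([276. , 214.8])), (0.61, array([248.1, 192.3]))]]
```

View pics/t3.png

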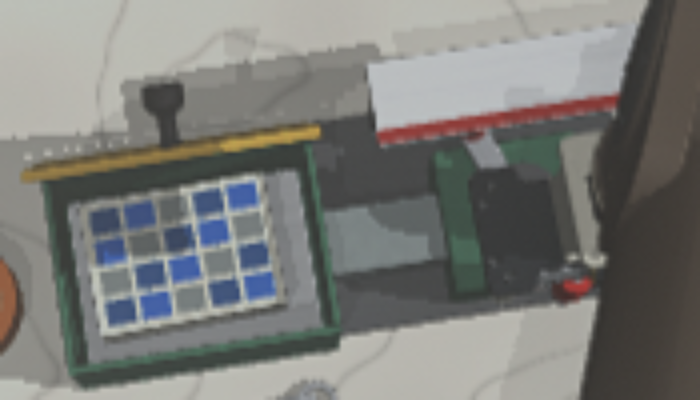

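```bash
python3 -m handwheel '[[0.54,-1,0,0,0,0],[0.54,-1,0,0,0,0],[0.54,-1,0,0,0,0],[0.54,-1,0,0,0,0],[0.54,-1,0,0,0,0],[0.54,-1,0,0,0,0],[0.54,-1,0,0,0,0],[0.54,-1,0,0,0,0]]' 0 25
python3 -m handwheel '[[0.54,-1,0,0,0,0],[0.54,-1,0,0,0,0],[0.54,-1,0,0,0,0],[0.54,-1,0,0,0,0],[0.54,-1,0,0,0,0],[0.54,-1,0,0,0,0],[0.54,-1,0,0,0,0],[0.54,-1,0,0,0,0]]'
python3 -m handwheel '[[0,0,0,0,0,0],[0,0,0,0,0,0]]'
python3 - <<'E'
from h import *
s,M=st();S=cam("scene")
print(proj(S,s["position"]))
cv2.imwrite("pics/l1.png",cv2.resize(S["image"][90:240,280:440],None,fx=4,fy=4)[...,::-1])
E
```

```text
clock: 26.47
position: [0.5329, -0.0237, 0.3036]
ee_rot: [3.13, 0.271, 0.0]
force: [0.3, -0.1, -0.7]
width: 0.01
gripper_force: 0.0
clock: 27.13
position: [0.5905, 0.1488, 0.3035]
ee_rot: [3.13, 0.271, 0.0]
force: [0.8, -0.2, -0.1]
width: 0.007
gripper_force: 0.0
clock: 27.3
position: [0.5901, 0.1492, 0.3031]
ee_rot: [-3.129, -0.275, 0.001]
force: [-1.2, -0.1, -0.4]
width: 0.006
gripper_force: 0.0
t 27.3 p [0.5901 0.1492 0.3031] x [ 0.985  0.175 -0.001] zt [-0.001  0.    -1.   ] F [-1.2 -0.1 -0.4] w 0.006 0.0
[372.06485101 151.89135641]
```

View pics/l1.png

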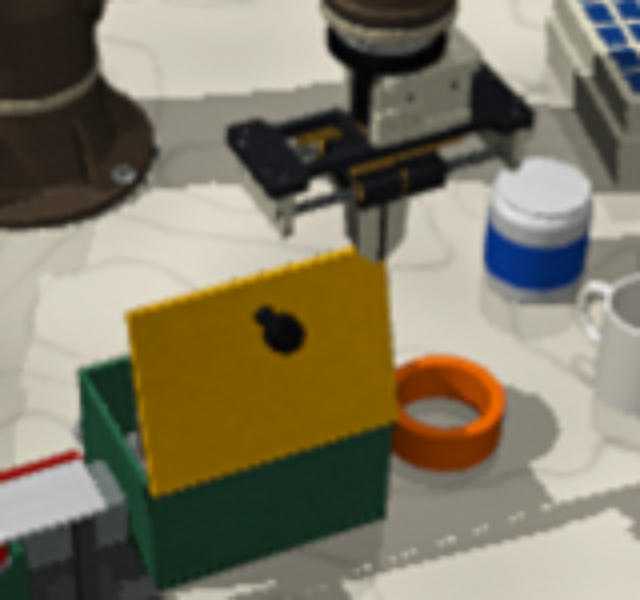

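```bash
python3 -m handwheel '[[0,0,0.9,0,0,0],[0,0,0.9,0,0,0],[0,0,0.9,0,0,0],[0,0,0.9,0,0,0],[0,0,0,0,0,0]]'
python3 -m handwheel '[[-0.5,0,0,0,0,0],[-0.5,0,0,0,0,0],[-0.4,0,0,0,0,0],[0,0,0,0,0,0]]'
python3 -m handwheel '[[-0.3,0,0,0,0,0],[-0.3,0,0,0,0,0],[0,0,0,0,0,0]]'
python3 -m handwheel '[[-0.3,0,0,0,0,0],[-0.3,0,0,0,0,0],[0,0,0,0,0,0]]'
python3 -c "from h import *;s,_=st();print(place_of('lid_handle','top'),place_of('lid_handle','scene'))"
```

```text
clock: 27.77
position: [0.5884, 0.1452, 0.2282]
ee_rot: [3.128, 0.268, -0.008]
force: [-0.6, -0.3, -0.7]
width: -0.0
gripper_force: 0.0
clock: 28.1
position: [0.5614, 0.1424, 0.2326]
ee_rot: [3.13, 0.271, 0.001]
force: [0.1, 0.8, -0.6]
width: 0.004
gripper_force: 0.0
clock: 28.35
position: [0.5501, 0.1407, 0.2319]
ee_rot: [3.13, 0.272, 0.001]
force: [-0.8, -0.4, -0.9]
width: 0.003
gripper_force: 0.0
clock: 28.6
position: [0.538, 0.1387, 0.2315]
ee_rot: [3.13, 0.272, -0.001]
force: [-0.3, -0.6, -0.1]
width: 0.008
gripper_force: 0.1
t 28.6 p [0.538  0.1387 0.2315] x [ 0.985  0.172 -0.   ] zt [-0. -0. -1.] F [-0.3 -0.6 -0.1] w 0.008 0.1
[{'point': [0.4505, 0.4045], 'score': 0.6}] [{'point': [0.5416, 0.4292], 'score': 0.56}, {'point': [0.5363, 0.7197], 'score': 0.52}]
```

```bash
python3 -m handwheel '[[-0.3,0,0,0,0,0],[-0.3,0,0,0,0,0],[0,0,0,0,0,0]]'
python3 -m handwheel '[[-0.3,0,0,0,0,0],[-0.3,0,0,0,0,0],[0,0,0,0,0,0]]'
python3 - <<'E'
from h import *
s,M=st();S=cam("scene");save(S,"l2f.png")
print(proj(S,s["position"]))
cv2.imwrite("pics/l2.png",cv2.resize(S["image"][90:240,280:440],None,fx=4,fy=4)[...,::-1])
E
```

```text
clock: 28.95
position: [0.526, 0.1366, 0.2315]
ee_rot: [3.13, 0.272, -0.001]
force: [0.8, -0.3, 0.3]
width: 0.005
gripper_force: 0.1
clock: 29.2
position: [0.5141, 0.1345, 0.2316]
ee_rot: [3.129, 0.272, -0.001]
force: [0.6, 0.5, -0.2]
width: 0.006
gripper_force: 0.1
t 29.2 p [0.5141 0.1345 0.2316] x [ 0.985  0.172 -0.001] zt [-0.001 -0.    -1.   ] F [ 0.6  0.5 -0.2] w 0.006 0.1
[358.10627363 156.06428418]
```

View pics/l2.png

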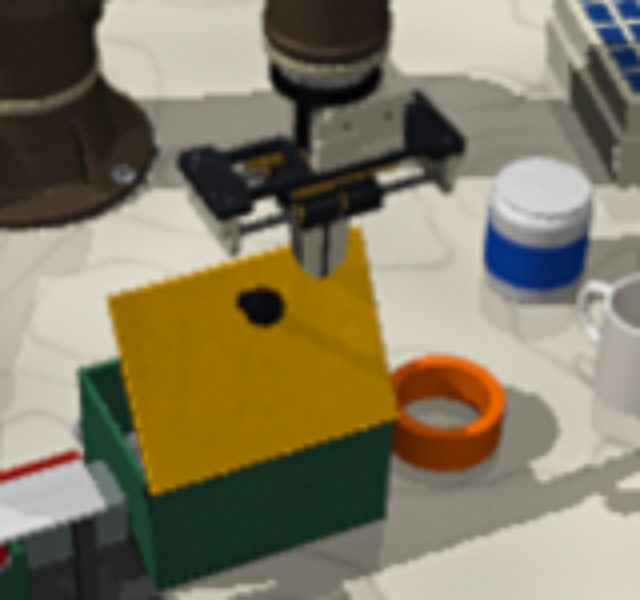

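```bash
python3 -m handwheel '[[-0.36,0,0.18,0,0,0],[-0.35,0,0.2,0,0,0],[-0.34,0,0.22,0,0,0],[-0.32,0,0.24,0,0,0],[0,0,0,0,0,0]]'
python3 -m handwheel '[[-0.31,0,0.26,0,0,0],[-0.29,0,0.28,0,0,0],[-0.28,0,0.29,0,0,0],[-0.26,0,0.31,0,0,0],[0,0,0,0,0,0]]'
python3 -m handwheel '[[-0.24,0,0.32,0,0,0],[-0.22,0,0.34,0,0,0],[-0.2,0,0.35,0,0,0],[0,0,0,0,0,0]]'
python3 -m handwheel '[[-0.18,0,0.36,0,0,0],[-0.16,0,0.37,0,0,0],[0,0,0,0,0,0]]'
python3 - <<'E'
from h import *
s,M=st();S=cam("scene")
cv2.imwrite("pics/l3.png",cv2.resize(S["image"][90:240,280:440],None,fx=4,fy=4)[...,::-1])
E
```

```text
clock: 29.67
position: [0.4862, 0.1295, 0.2135]
ee_rot: [3.129, 0.272, -0.004]
force: [-0.2, -0.4, 0.2]
width: 0.004
gripper_force: 0.0
clock: 30.08
position: [0.4639, 0.1255, 0.1904]
ee_rot: [3.129, 0.272, -0.004]
force: [0.1, -0.0, -0.7]
width: 0.005
gripper_force: 0.0
clock: 30.42
position: [0.4512, 0.1233, 0.1701]
ee_rot: [3.129, 0.272, -0.004]
force: [-0.4, -0.3, 0.2]
width: 0.006
gripper_force: 0.0
clock: 30.67
position: [0.4448, 0.1221, 0.1556]
ee_rot: [3.129, 0.271, -0.004]
force: [-0.6, -0.1, -0.3]
width: 0.004
gripper_force: 0.0
t 30.67 p [0.4448 0.1221 0.1556] x [ 0.985  0.172 -0.002] zt [-0.002 -0.001 -1.   ] F [-0.6 -0.1 -0.3] w 0.004 0.0
```

View pics/l3.png

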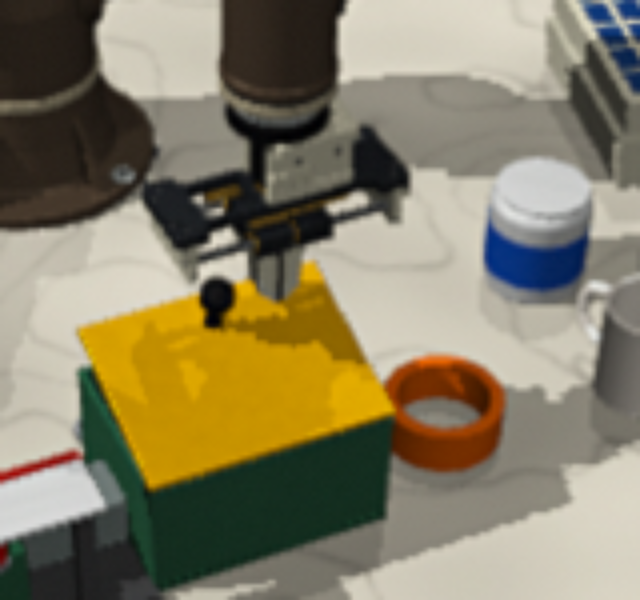

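```bash
python3 -m handwheel '[[-0.1,0,0.35,0,0,0],[-0.08,0,0.35,0,0,0],[-0.05,0,0.35,0,0,0],[0,0,0,0,0,0]]'
python3 -m handwheel '[[0,0,0.3,0,0,0],[0,0,0.3,0,0,0],[0,0,0,0,0,0]]'
python3 -m handwheel '[[0,0,0.12,0,0,0],[0,0,0.12,0,0,0],[0,0,0,0,0,0]]'
```

```text
clock: 31.05
position: [0.4406, 0.1214, 0.1346]
ee_rot: [3.129, 0.272, -0.004]
force: [0.6, -0.3, 0.4]
width: 0.005
gripper_force: 0.0
clock: 31.3
position: [0.4412, 0.1216, 0.123]
ee_rot: [3.13, 0.271, -0.002]
force: [-0.4, 0.2, 0.4]
width: 0.005
gripper_force: 0.0
clock: 31.55
position: [0.4416, 0.1218, 0.119]
ee_rot: [3.13, 0.271, -0.0]
force: [-0.8, 0.1, 0.7]
width: 0.007
gripper_force: 0.0
```

```bash
python3 -m handwheel '[[0,0,0.1,0,0,0],[0,0,0,0,0,0]]'
python3 -m handwheel '[[0,0,0.1,0,0,0],[0,0,0,0,0,0]]'
python3 -m handwheel '[[0,0,0.1,0,0,0],[0,0,0,0,0,0]]'
```

```text
clock: 31.72
position: [0.4419, 0.1219, 0.1186]
ee_rot: [3.129, 0.271, 0.001]
force: [-5.6, -2.3, 17.3]
width: 0.004
gripper_force: 8.8
clock: 31.88
position: [0.442, 0.122, 0.1182]
ee_rot: [3.129, 0.271, 0.003]
force: [-13.9, -4.3, 43.5]
width: 0.003
gripper_force: 21.6
clock: 32.05
position: [0.442, 0.122, 0.1177]
ee_rot: [3.129, 0.271, 0.004]
force: [-20.6, -7.7, 69.5]
width: 0.003
gripper_force: 34.5
```

```bash
python3 -m handwheel '[[0,0,-0.3,0,0,0],[0,0,-0.5,0,0,0],[0,0,-1,0,0,0],[0,0,-1,0,0,0],[0,0,-1,0,0,0],[0,0,-1,0,0,0],[0,0,-1,0,0,0],[0,0,-1,0,0,0]]'
python3 -m handwheel '[[-0.5,0.9,-0.3,0,0,0],[-0.5,0.9,-0.3,0,0,0],[-0.5,0.9,-0.3,0,0,0],[-0.5,0.9,-0.3,0,0,0],[-0.5,0.9,-0.3,0,0,0],[-0.5,0.9,-0.3,0,0,0],[-0.5,0.9,-0.3,0,0,0],[0,0,0,0,0,0]]'
python3 -m handwheel '[[-0.2,0.9,0,0,0,0],[-0.2,0.9,0,0,0,0],[-0.2,0.9,0,0,0,0],[-0.2,0.9,0,0,0,0],[-0.2,0.9,0,0,0,0],[-0.2,0.9,0,0,0,0],[-0.2,0.9,0,0,0,0],[0,0,0,0,0,0]]'
python3 - <<'E'
from h import *
st();S=cam("scene");cam("top")
a=cv2.resize(S["image"][120:320,140:460],None,fx=2.4,fy=2.4)
cv2.imwrite("pics/f.png",a[...,::-1])
E
```

```text
clock: 32.72
position: [0.4416, 0.1218, 0.2506]
ee_rot: [-3.13, -0.271, -0.0]
force: [0.9, -0.2, -0.2]
width: 0.004
gripper_force: 0.0
clock: 33.38
position: [0.3937, -0.0179, 0.2925]
ee_rot: [3.129, 0.264, 0.002]
force: [-0.2, 0.0, 0.0]
width: 0.004
gripper_force: 0.0
clock: 34.05
position: [0.3882, -0.1463, 0.2913]
ee_rot: [3.129, 0.265, -0.0]
force: [0.3, -0.6, 0.5]
width: 0.002
gripper_force: 0.0
t 34.05 p [ 0.3882 -0.1463  0.2913] x [ 0.986  0.168 -0.   ] zt [-0.    -0.001 -1.   ] F [ 0.3 -0.6  0.5] w 0.002 0.0
```

View pics/f.png

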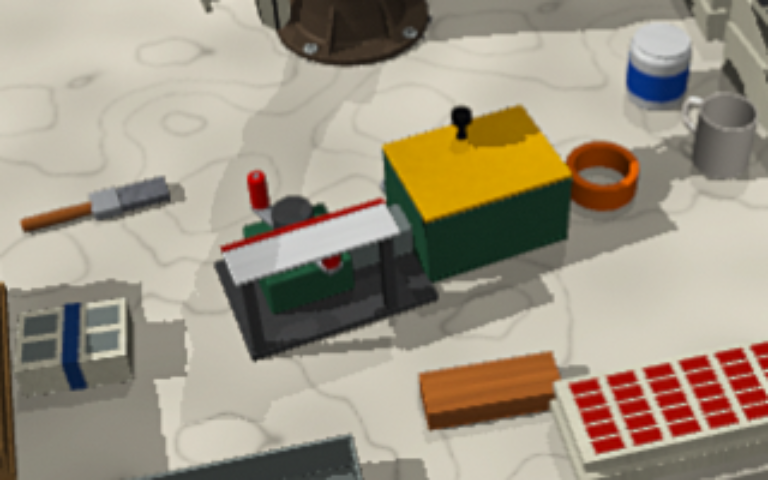

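The lid lies flat on the hopper with the knob upright at (460,120). The crank is back at its start heading, and the bystanders in view haven't moved.

```bash
python3 -c "from cell import *;print(sign_off())"
```

```text
the job is handed in; nothing more can be done
None
```

The job is handed in: the crank is wound to its hard stop, the pile lies inside, the lid is closed, and no other thing in the last picture had moved; I pressed the shut lid harder than intended (about 70 N at the fingertips).

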